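# Put the lids on the sugar bowl and the trinket box

### The job

The two lidded pieces are finished and ready for packing: put each loose lid on the pot it belongs to, the round domed one on the sugar bowl and the oblong one on the trinket box. Each lid must go fully home, its locating lip down inside the mouth and its edge resting evenly on the rim all round. It is glazed ware: set the lids down gently, never drop them or press hard, do not shove the pots along or tip them, and leave the other things on the bench alone.

Things in the scene. Friction and masses are not known exactly. Their poses are not given: they have to be found in the camera images.
- bowl: Sugar bowl, white glazed, round, open at the top, loose on the bench, about 0.4 kg. 68 mm high; at the rim 112 mm outside and 100 mm inside diameter (wall 6 mm); it narrows to a 68 mm foot. Origin: centre of the foot's underside; z up. Its yaw does not matter.
- bowl_rim (a point): Centre of the sugar bowl's mouth, level with the top of the rim, 68 mm above its foot.
- bowl_lid: Round glazed lid of the sugar bowl, 114 mm across, 54 mm high, about 0.16 kg, lying right way up on the bench on its lip. The lip is 8 mm deep, 92 mm across tapering to 85 mm at its lower edge; above it a 5 mm disc edge, a dome up to 30 mm and a metal knob. Origin: centre of the lip's underside; z up. Seated, the lip has about 3 mm of play all round in the mouth. Yaw does not matter.
- bowl_lid_seat (a point): Centre of the underside of the lid's disc, 8 mm above the lid's origin: it meets bowl_rim when the lid is home.
- bowl_lid_grip (a point): Middle of the lid's round metal knob, on its axis, 44 mm above the lid's origin. The knob is 24 mm in diameter, straight-sided from 7 mm below to 6 mm above this point, its top is 10 mm above it and the dome begins 14 mm below it. Grip it from above at any yaw.
- trinket_box: Oblong trinket box, white glazed with metal corners, open at the top, loose on the bench, about 0.5 kg. Outside 112 mm (its x) by 76 mm (its y) by 60 mm high; walls 6 mm, so the mouth is 100 by 64 mm. Origin: centre of the underside; z up.
- box_rim (a point): Centre of the trinket box's mouth, level with the top of the rim, 60 mm above its underside; axes as the box.
- box_lid: Oblong glazed lid of the box, 114 (its x) by 78 mm (y), 43 mm high, about 0.2 kg, lying right way up on its lip. The lip is 8 mm deep, 94 by 58 mm, stepped in to 88 by 52 mm for its lower 4 mm; the plate's top is 18 mm above the origin; a bridge handle runs along x. Origin: centre of the lip's underside; z up. Seated, it has 3 mm of play all round; either way round will do.
- box_lid_seat (a point): Centre of the underside of the oblong lid's plate, 8 mm above the lid's origin: it meets box_rim when the lid is home.
- box_lid_grip (a point): Middle of the bridge handle's bar, 38.5 mm above the oblong lid's origin. The bar is 54 mm long (along the lid's x), 10 mm wide (y) and 9 mm high, with an open gap of 16 mm under it, 38 mm long between its two posts. Grip it across y from above.
- burner: Bystander: bulb-shaped incense burner on a foot, white glazed, 66 mm wide, 88 mm high. Origin under its foot.
- cup: Bystander: flared cup, white glazed, 74 mm wide at the rim, 85 mm high. Origin under its foot.
- parts_bin: Bystander: black plastic bin of small metal fittings, 85 by 110 by 49 mm. Origin under its centre.
Not all that is in view belongs to the job. What is shaped like the bowl_lid but green or red is not meant.

How it is judged:
By the outcome, as a careful person would: the job done as asked, in the order asked, and still so for the second after the job is handed in, with the robot touching nothing.
It also fails if it takes over 72 s, if anything falls off the work surface, if the arm or the gripper's body presses on something with over 40 N, if the wrist force passes 120 N, or if a joint passes its speed limit or range.

### The arm

A 6-joint arm with a two-finger parallel gripper is mounted at the origin on the work surface. World frame = base frame: x ahead of the robot, y to its left, z up, the work surface at z = 0. Lengths are in m, angles in rad, forces in N, time in s.
With the tool pointing down it reaches from about 0.375 to 0.9 m from the base axis. Payload 3.1 kg.
Tool frame: the origin (TCP) lies at the very end of the fingers, on their centre line; the grasp point (between the pads) lies 19 mm behind it (manip.pinch_z is the distance from the TCP to the grasp point, in m); z points along the fingers, y is the line along which they close (so a half turn about z gives the same grasp; the last joint's range is limited). The gripper opens to 85 mm and grips with 20 to 120 N. Pads are 22 mm wide; open, the fingers measure 114 mm over their backs; the gripper's body (76 mm by 85 mm) begins 54 mm behind the grasp point. The pads swing forward as they close: fully open they stand 13 mm farther back than shut.
Start: joints at [-1.48, 0.527, 1.433, -0, 1.181, -0.178], TCP at [0.166, -0.603, 0.231] pointing down, gripper open.
Joint ranges: [-3.08, 3.08], [-0.75, 2.2], [0.22, 2.44], [-1.43, 4.57], [0, 2.65], [-2.85, 2.85]. Speed limits (rad/s): [2.79, 2.79, 3.14, 3.14, 3.14, 3.14].

### API

Orientations are given as a unit quaternion [x, y, z, w].
In Python, from station import manip gives the robot as it stands.
- The arm moves only by the tool servo_tool, never from a script. Its argument "commands" is one flat list of numbers, 7 for each row, row after row: the shift along the tool's x, y, z each as a share of 500 mm, from -1 to 1, then the turn, a rotation vector about the tool's x, y, z each as a share of 360 degrees, from -1 to 1, then the opening, from -1 (shut) to 1 (fully open). In form: [dx, dy, dz, rx, ry, rz, claw, dx, dy, dz, rx, ry, rz, claw, ...]. A call has 1 to 12 rows; each row shifts and turns the commanded pose from where the row before left it, along the tool's axes as they then stand; what a row does not reach is not made up. A row lasts 1/12 s, in which the tool goes at most 41.7 mm and 7.16 degrees, less where a joint would pass 70% of its speed; a pose out of reach is approached as far as the arm can. A call with a number of a shift or a turn outside -1 to 1 is refused whole. A call with a gripper value outside its range is refused whole. The fingers move at their own pace and stop on an object; "force" is the grip in N (left out, the last holds). Time passes only in rows, so rows that do not move let the fingers close. It gives the time, the measured TCP pose, the force, the opening and the grip force at its end, in the units of the state.
- manip.sense(): the state, without advancing time (a new reading comes with each control period).
- manip.snapshot(name): name is "scene" or "top" or "wrist"; returns a dict with "img" (480x640x3 uint8, red, green, blue), "mtx" (3x3 intrinsics, pixels), "distortion" ([k1, k2, p1, p2, k3] as OpenCV has them; the pictures are not rectified), "world_to_cam" (4x4, takes a point from world to camera coordinates). Camera axes: x right, y up, looking along -z (the intrinsics and any distortion apply to the point x, -y, -z); pixel columns grow to the right and rows downward; lengths in m; the calibration is good to about 2 mm. A picture is of the moment at which its call begins. There is no depth.
- manip.sign_off(): hands the job in; it is judged then, once.
Trained networks look in a picture, given as the dict that the camera call returned (one of the last four; its "shot" number tells which), for a name from the list of things; names that differ only in an ending like _2 or _b are one class to them, and where a whole thing is asked for, a point or a joint stands for the part that bears it (a point fixed in the world has none). Each returns a list of dicts, best first, with "conf" (0 to 1); they miss things now and then, are a little off and sometimes report something else, mostly with a low value. They report only what shows in the picture. A call takes as long as a camera call. They do not tell look-alikes from the thing itself.
- manip.look_for(picture, query): "box" ([left, top, width, height] in pixels, round what is visible of it).
- manip.silhouettes(picture, query): "pixels" (480x640 bool, what is visible of it) and "box" ([left, top, width, height] in pixels, round what is visible of it).
The state is a dict: "t": time; "q": joint angles; "qd": joint speeds; "tau": joint torques, N m; "tcp_pos": TCP position; "tool_rot": TCP orientation; "force": force on the tool from outside, world axes, zero at the start; "ft_torque": the same for the moment, N m; "finger_gap": opening from 0.0 (shut) to 1.0 (fully open); "gripper_force": force on a finger pad.
Only numpy, scipy, OpenCV 4.12 (cv2) and the standard library are available. Lean on these libraries where they do the work, as an engineer would, in place of code of your own. Each camera call takes 0.05 s, during which the arm holds its last target. There are 200 camera calls.

## Working session

There is one attempt and no reset: what is moved stays moved. The work goes in short steps, Python scripts to look and compute and a tool call to move; the robot and the scene stay as the last step left them, time stands still between calls to the robot, and variables do not carry over. Pictures are saved under pics/ and viewed, at most 12 in all, crops included, and the job is handed in when it is done.

Besides the shell and the picture viewer there is one more tool, called by a JSON object that holds its "fn" and its "kwargs". servo_tool: Moves the arm, as the interface text tells. Its arguments: {"type":"object","properties":{"commands":{"type":"array"},"force":{"type":"number"}},"required":["commands"]}

```bash
mkdir -p pics; ls
cat > h.py <<'E'
import numpy as np, cv2
from station import manip
def ray(p,uv):
    d=np.array(p["distortion"],float);K=np.array(p["mtx"],float)
    n=cv2.undistortPoints(np.array(uv,float).reshape(-1,1,2),K,d).reshape(-1,2)
    T=np.array(p["world_to_cam"]);R=T[:3,:3];c=-R.T@T[:3,3]
    r=np.c_[n[:,0],-n[:,1],-np.ones(len(n))]@R
    return c,r
def onz(p,uv,z):
    c,r=ray(p,uv); return c+r*((z-c[2])/r[:,2])[:,None]
def proj(p,X):
    T=np.array(p["world_to_cam"]);X=np.atleast_2d(X)@T[:3,:3].T+T[:3,3]
    X=X*[1,-1,-1]
    return cv2.projectPoints(X,np.zeros(3),np.zeros(3),np.array(p["mtx"],float),np.array(p["distortion"],float))[0].reshape(-1,2)
def save(n,img): cv2.imwrite("pics/"+n+".png",cv2.cvtColor(img,cv2.COLOR_RGB2BGR))
E
python3 - <<'E'
from h import *
a=manip.snapshot("top");b=manip.snapshot("scene")
save("top",a["img"]);save("scene",b["img"])
for nm,p in(("top",a),("scene",b)):
  for q in["bowl","bowl_lid","trinket_box","box_lid","burner","cup","parts_bin"]:
    for r in manip.silhouettes(p,q)[:3]:
      m=r["pixels"];ys,xs=np.nonzero(m);print(nm,q,round(r["conf"],2),r["box"],xs.mean().round(),ys.mean().round(),onz(p,[[xs.mean(),ys.mean()]],.04).round(3)[0][:2])
s=manip.sense();print(s)
E
```

```text
pics
top bowl 0.65 [354.5, 204.5, 35.9, 40.4] 371.0 226.0 [ 0.545 -0.106]
top bowl 0.61 [434.2, 243.1, 29.5, 42.6] 446.0 262.0 [ 0.442 -0.316]
top bowl_lid 0.92 [194.5, 244.9, 41.6, 41.7] 214.0 265.0 [0.434 0.33 ]
top bowl_lid 0.78 [205.7, 316.7, 43.9, 39.4] 229.0 335.0 [0.243 0.286]
top bowl_lid 0.74 [127.7, 254.6, 47.1, 36.7] 153.0 272.0 [0.413 0.499]
top trinket_box 0.69 [269.5, 194.5, 39.4, 44.7] 289.0 218.0 [0.567 0.124]
top box_lid 0.65 [431.2, 244.4, 32.8, 40.4] 446.0 263.0 [ 0.44  -0.316]
top burner 0.69 [443.0, 172.4, 23.4, 28.8] 454.0 186.0 [ 0.662 -0.346]
top cup 0.66 [332.3, 129.1, 27.2, 30.1] 345.0 143.0 [ 0.785 -0.035]
top parts_bin 0.79 [200.6, 162.7, 45.4, 41.2] 224.0 184.0 [0.664 0.306]
scene bowl 0.93 [243.9, 222.9, 43.6, 41.4] 266.0 241.0 [ 0.538 -0.106]
scene bowl 0.71 [321.7, 244.5, 48.1, 49.5] 343.0 267.0 [0.582 0.129]
scene bowl 0.7 [237.6, 278.4, 31.6, 41.8] 251.0 299.0 [ 0.764 -0.041]
scene bowl_lid 0.95 [410.9, 207.2, 37.9, 22.7] 428.0 218.0 [0.29  0.295]
scene bowl_lid 0.62 [413.6, 241.8, 41.0, 29.1] 434.0 259.0 [0.478 0.341]
scene bowl_lid 0.59 [477.9, 251
[... 482 characters left out ...]

{'t': 0.8, 'q': array([-1.48050104e+00,  5.27475123e-01,  1.43265677e+00,  2.28607236e-06,
        1.18144487e+00, -1.78459356e-01]), 'qd': array([-9.67808579e-04, -8.84247110e-04,  1.21401912e-03,  5.08856942e-05,
        1.11727412e-03, -2.37036544e-03]), 'tau': array([-6.01877236e-04, -4.42260754e+01, -1.78413856e+01, -2.65637273e-04,
        6.95785002e-04,  4.43301587e-06]), 'tcp_pos': array([ 0.16600936, -0.60253795,  0.23133949]), 'tool_rot': array([9.90985004e-01, 1.33972843e-01, 7.06235846e-07, 7.98633359e-06]), 'force': array([-0.03635878, -0.49872575,  0.42629822]), 'ft_torque': array([-0.02721677,  0.00322385, -0.01104707]), 'gripper_force': 0.0, 'finger_gap': 0.996973976065449}
```

Run:
```python
from h import *
a=cv2.imread("pics/top.png");c=a[120:370,120:490]
cv2.imwrite("pics/topc.png",cv2.resize(c,None,fx=2.16,fy=2.16,interpolation=cv2.INTER_CUBIC))
```

```text
(no output)
```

View pics/topc.png

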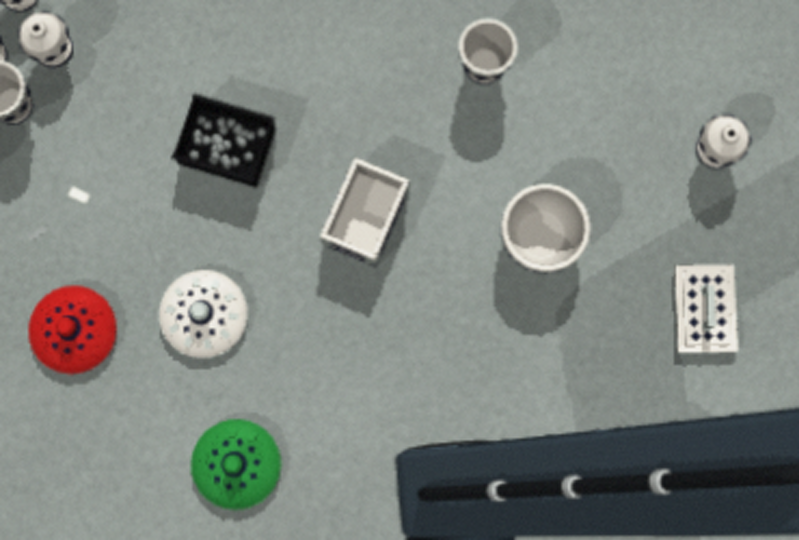

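Top view: red lid at (153,272), green at (229,335) and white at (214,265). The white domed lid with the metal knob is the bowl's; the other two are decoys. The bowl is at (371,226), the box at (289,218), and the oblong lid at (446,263).

I'm squaring the tool yaw and heading for the white lid.

{"fn": "servo_tool", "kwargs": {"commands": [0,0,0,0,0,0.0143,1,0,0,0,0,0,0.0143,1,0,0,0,0,0,0.0142,1,0.05,-0.06,0,0,0,0,1,0.05,-0.06,0,0,0,0,1,0.05,-0.06,0,0,0,0,1,0.05,-0.06,0,0,0,0,1,0.05,-0.06,0,0,0,0,1,0.05,-0.06,0,0,0,0,1,0.05,-0.06,0,0,0,0,1,0.05,-0.06,0,0,0,0,1,0.05,-0.06,0,0,0,0,1]}}

```text
t: 1.8
tcp_pos: [0.392, -0.3311, 0.2316]
tool_rot: [1.0, -0.0, 0.0, 0.0]
force: [0.8, -0.7, 0.4]
finger_gap: 1.002
gripper_force: 0.0
```

Run:
```python
from h import *
a=manip.snapshot("wrist");save("w1",a["img"]);T=np.array(a["world_to_cam"]);print(-T[:3,:3].T@T[:3,3],T[:3,:3],a["mtx"])
for r in manip.silhouettes(a,"box_lid")[:2]:
  m=r["pixels"].astype(np.uint8);print(r["conf"],r["box"])
  c=max(cv2.findContours(m,0,1)[0],key=cv2.contourArea).reshape(-1,2)
  X=onz(a,c,.018)[:,:2];print(cv2.minAreaRect((X*1000).astype(np.float32)))
```

```text
[ 0.47091319 -0.3318407   0.37525388] [[-1.40899746e-03 -9.99998956e-01  3.19390314e-04]
 [ 9.52235509e-01 -1.43922833e-03 -3.05361202e-01]
 [ 3.05361343e-01 -1.26118360e-04  9.52236543e-01]] [[340.94391696   0.         317.55302752]
 [  0.         340.94391696 240.01165344]
 [  0.           0.           1.        ]]
0.82 [269.8, 99.1, 80.8, 114.4]
((444.80194091796875, -323.4599304199219), (114.65123748779297, 78.97545623779297), 0.7593847513198853)
```

View pics/w1.png

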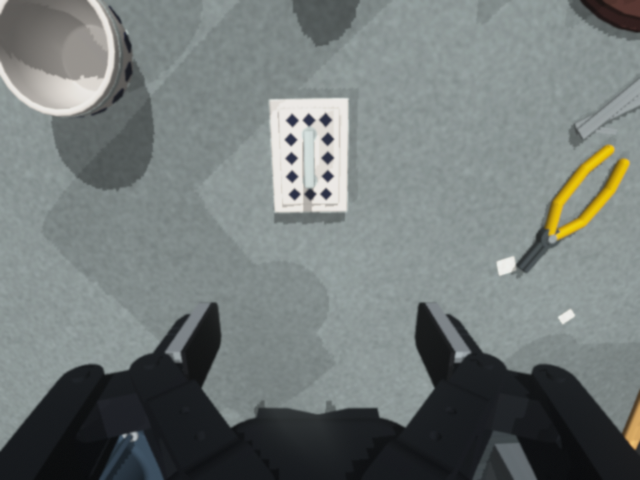

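Wrist view: the oblong lid is at (310,155), with its long side along world x. It measures 114.6 x 79.0 mm, centred at (0.4448, -0.3235), yaw about 0.8°. Next is a look at the bowl on the way past.

{"fn": "servo_tool", "kwargs": {"commands": [0.02,-0.078,0,0,0,0,1,0.02,-0.078,0,0,0,0,1,0.02,-0.078,0,0,0,0,1,0.02,-0.078,0,0,0,0,1,0.02,-0.078,0,0,0,0,1,0.02,-0.078,0,0,0,0,1,0,0,0,0,0,0,1]}}

```text
t: 2.48
tcp_pos: [0.4511, -0.0927, 0.2314]
tool_rot: [1.0, 0.003, -0.0, -0.002]
force: [-0.5, -0.1, 0.9]
finger_gap: 0.998
gripper_force: 0.0
```

```bash
cat >> h.py <<'E'
def meas(p,q,z,n=2):
  for r in manip.silhouettes(p,q)[:n]:
    m=r["pixels"].astype(np.uint8)
    c=max(cv2.findContours(m,0,1)[0],key=cv2.contourArea).reshape(-1,2)
    X=(onz(p,c,z)[:,:2]*1000).astype(np.float32)
    print(q,round(r["conf"],2),r["box"],"rect",cv2.minAreaRect(X),"circ",cv2.minEnclosingCircle(X),"ell",cv2.fitEllipse(X))
E
python3 - <<'E'
from h import *
a=manip.snapshot("wrist");save("w2",a["img"]);print(manip.sense()["tcp_pos"])
meas(a,"bowl",.068);meas(a,"trinket_box",.060)
E
```

```text
[ 0.45117996 -0.09574536  0.23146833]
bowl 0.68 [267.9, 41.2, 135.6, 138.5] rect ((543.0460815429688, -107.8416748046875), (110.66426086425781, 111.5270767211914), 27.236995697021484) circ ((542.9627685546875, -107.9493637084961), 56.427406311035156) ell ((542.8721313476562, -107.87171173095703), (110.5137939453125, 111.12335205078125), 55.222660064697266)
bowl 0.18 [482.5, 160.0, 89.0, 107.3] rect ((458.02703857421875, -288.25006103515625), (98.98574829101562, 69.98695373535156), 0.6999602913856506) circ ((458.0605163574219, -288.4265441894531), 58.25141906738281) ell ((458.1850280761719, -288.3208923339844), (78.39347839355469, 117.2241439819336), 90.60594940185547)
trinket_box 0.74 [21.3, 8.4, 137.1, 156.5] rect ((563.3789672851562, 109.7079849243164), (105.0492172241211, 113.03681182861328), 67.21878814697266) circ ((563.2321166992188, 110.51526641845703), 74.67804718017578) ell ((565.1943969726562, 110.510009765625), (118.38265228271484, 129.32191467285156), 52.70866394042969)
```

View pics/w2.png

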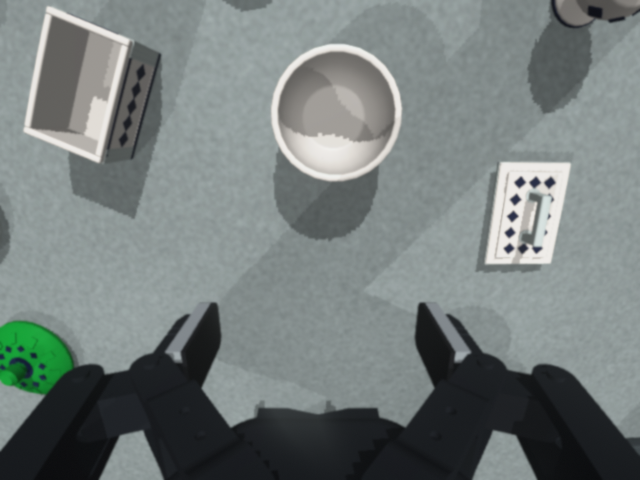

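Wrist view: the bowl's rim is centred at (337,112), which is world (0.543, -0.108). Next I measure the box from above it.

{"fn": "servo_tool", "kwargs": {"commands": [0,-0.072,0,0,0,0,1,0,-0.072,0,0,0,0,1,0,-0.072,0,0,0,0,1,0,-0.072,0,0,0,0,1,0,-0.072,0,0,0,0,1,0,-0.072,0,0,0,0,1,0,0,0,0,0,0,1,0,0,0,0,0,0,1]}}

```text
t: 3.3
tcp_pos: [0.4517, 0.1171, 0.2313]
tool_rot: [1.0, 0.001, 0.0, 0.0]
force: [-0.1, -0.1, 0.5]
finger_gap: 1.0
gripper_force: 0.0
```

Run:
```python
from h import *
a=manip.snapshot("wrist");save("w3",a["img"]);print(manip.sense()["tcp_pos"])
meas(a,"trinket_box",.060,1);meas(a,"bowl",.068)
```

```text
[0.45176468 0.11611314 0.23129299]
trinket_box 0.79 [246.0, 2.0, 130.1, 166.8] rect ((568.2525024414062, 122.70309448242188), (77.55259704589844, 114.00065612792969), 67.02088928222656) circ ((568.0716552734375, 123.0943374633789), 67.18782043457031) ell ((568.4685668945312, 122.63868713378906), (87.44400787353516, 136.4053192138672), 67.29104614257812)
bowl 0.57 [494.9, 53.0, 136.0, 132.5] rect ((541.9110717773438, -100.83306884765625), (110.87709045410156, 126.21320343017578), 2.810472249984741) circ ((542.1162719726562, -100.73487091064453), 63.33824157714844) ell ((542.2399291992188, -101.66620635986328), (110.52788543701172, 125.94452667236328), 3.140199661254883)
```

{"fn": "servo_tool", "kwargs": {"commands": [-0.03,-0.07,0,0,0,0,1,-0.03,-0.07,0,0,0,0,1,-0.03,-0.07,0,0,0,0,1,-0.03,-0.07,0,0,0,0,1,-0.03,-0.07,0,0,0,0,1,-0.03,-0.07,0,0,0,0,1,0,0,0,0,0,0,1,0,0,0,0,0,0,1]}}

```text
t: 4.12
tcp_pos: [0.3614, 0.3274, 0.2313]
tool_rot: [1.0, 0.001, 0.0, 0.0]
force: [0.3, -0.5, 0.1]
finger_gap: 1.001
gripper_force: 0.0
```

Run:
```python
from h import *
a=manip.snapshot("wrist");save("w4",a["img"]);s=manip.sense();print(s["tcp_pos"],s["q"].round(2))
meas(a,"bowl_lid",.012,3);meas(a,"bowl_lid_grip",.054,3)
```

```text
[0.36181009 0.32650579 0.23121824] [ 0.5   0.34  1.77 -0.    1.03  2.08]
bowl_lid 0.89 [256.7, 74.6, 111.3, 114.1] rect ((436.611328125, 334.0137634277344), (116.06483459472656, 115.41397857666016), 89.96400451660156) circ ((436.85528564453125, 333.7449645996094), 59.094303131103516) ell ((437.0827331542969, 333.8589782714844), (115.0396499633789, 116.27037811279297), 47.52141189575195)
bowl_lid 0.76 [301.9, 256.2, 100.1, 88.4] rect ((244.3123779296875, 287.1633605957031), (113.82345581054688, 116.13394927978516), 89.80696868896484) circ ((244.06399536132812, 287.82177734375), 58.7842903137207) ell ((243.97377014160156, 287.686279296875), (114.31645965576172, 115.99897766113281), 94.269775390625)
bowl_lid 0.63 [92.2, 93.3, 111.7, 118.1] rect ((417.3392333984375, 505.3037414550781), (116.56035614013672, 115.45944213867188), 89.72919464111328) circ ((417.0391540527344, 504.97259521484375), 59.03669738769531) ell ((417.0196838378906, 505.0673522949219), (115.71122741699219, 116.22686004638672), 174.0581512451172)
bowl_lid_grip 0.86 [303.1, 258.2, 97.7, 89.5] rect ((266.6285400390625, 29
[... 198 characters left out ...]
0104980469, 102.34120178222656), 120.19750213623047)
bowl_lid_grip 0.79 [95.6, 98.2, 107.8, 111.4] rect ((419.763427734375, 484.14190673828125), (102.54407501220703, 101.31694030761719), 73.78304290771484) circ ((419.519287109375, 484.7316589355469), 51.779808044433594) ell ((419.7168273925781, 484.5670166015625), (101.10855102539062, 102.13827514648438), 12.539468765258789)
bowl_lid_grip 0.77 [253.9, 72.6, 113.6, 116.3] rect ((437.5142517089844, 332.84600830078125), (101.25214385986328, 101.7771987915039), 78.7796630859375) circ ((437.783935546875, 333.0700988769531), 51.57647705078125) ell ((437.6942138671875, 332.9958801269531), (101.25875091552734, 101.56187438964844), 49.77009201049805)
```

View pics/w3.png

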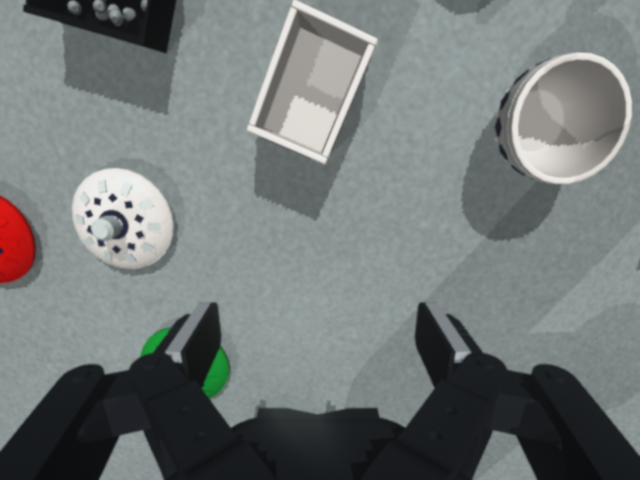

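View pics/w4.png

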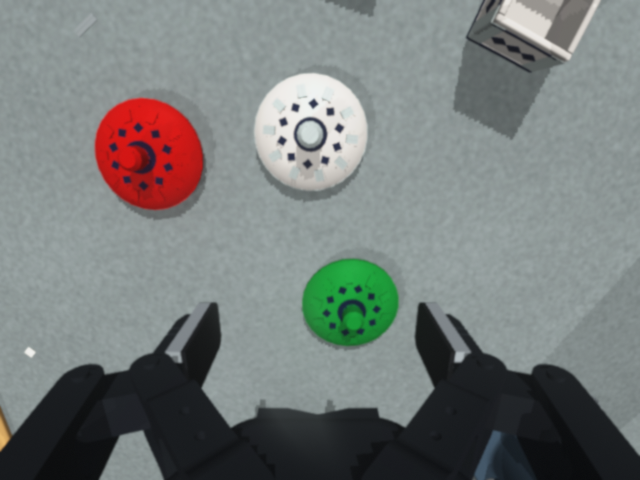

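Box centre is (0.5685, 0.1226), with its long axis at -23° yaw. The white lid at (311,132) measures world (0.437, 0.3337). Red at (150,153) and green at (350,303) are the decoys and stay put. Going over the white knob.

{"fn": "servo_tool", "kwargs": {"commands": [0.05,-0.005,0,0,0,0,1,0.05,-0.005,0,0,0,0,1,0.05,-0.0045,0,0,0,0,1,0,0,0.06,0,0,0,1,0,0,0.06,0,0,0,1,0,0,0.06,0,0,0,1,0,0,0.06,0,0,0,1,0,0,0.06,0,0,0,1,0,0,0,0,0,0,1,0,0,0,0,0,0,1,0,0,0,0,0,0,1]}}

```text
t: 5.18
tcp_pos: [0.4377, 0.334, 0.0825]
tool_rot: [1.0, -0.001, 0.001, -0.0]
force: [1.2, -0.4, -0.5]
finger_gap: 1.001
gripper_force: 0.0
```

Run:
```python
from h import *
a=manip.snapshot("wrist");save("w5",a["img"]);s=manip.sense();print(s["tcp_pos"],s["tool_rot"].round(4))
meas(a,"bowl_lid",.012,1)
```

```text
[0.43801821 0.33454225 0.08314814] [ 1.0e+00 -8.0e-04  1.6e-03 -8.0e-04]
bowl_lid 0.68 [231.2, 168.3, 171.6, 161.4] rect ((437.4075012207031, 334.19488525390625), (114.86107635498047, 115.06303405761719), 65.04476928710938) circ ((437.31719970703125, 334.000244140625), 58.329490661621094) ell ((437.19305419921875, 334.1469421386719), (114.41744995117188, 115.21753692626953), 15.498021125793457)
```

View pics/w5.png

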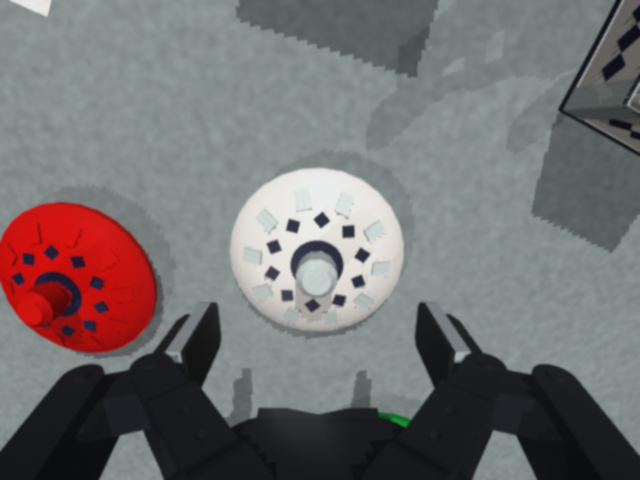

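White metal-knobbed lid confirmed at (317,255), with the knob between the fingers. Descending and gripping.

{"fn": "servo_tool", "kwargs": {"commands": [-0.001,0,0.025,0,0,0,1,0,0,0.025,0,0,0,0.5,0,0,0.025,0,0,0,0.2,0,0,0.015,0,0,0,0.1,0,0,0.01,0,0,0,0,0,0,0,0,0,0,0,0,0,0,0,0,0,0,0,0,0,0,0,0,0], "force": 40}}

```text
t: 5.95
tcp_pos: [0.4362, 0.335, 0.0321]
tool_rot: [1.0, -0.0, 0.001, -0.0]
force: [0.5, -0.0, 0.8]
finger_gap: 0.493
gripper_force: 0.0
```

{"fn": "servo_tool", "kwargs": {"commands": [0,0,0,0,0,0,-0.3,0,0,0,0,0,0,-0.5,0,0,0,0,0,0,-0.7,0,0,0,0,0,0,-1,0,0,0,0,0,0,-1,0,0,0,0,0,0,-1,0,0,0,0,0,0,-1]}}

```text
t: 6.53
tcp_pos: [0.436, 0.3349, 0.0321]
tool_rot: [1.0, -0.0, 0.001, -0.0]
force: [-0.5, -0.8, 6.0]
finger_gap: 0.261
gripper_force: 39.1
```

{"fn": "servo_tool", "kwargs": {"commands": [0,0,-0.004,0,0,0,-1,0,0,-0.01,0,0,0,-1,0,0,-0.02,0,0,0,-1,0,0,-0.04,0,0,0,-1,0,0,-0.05,0,0,0,-1,0,0,-0.05,0,0,0,-1,0,0,-0.04,0,0,0,-1,0,0,-0.026,0,0,0,-1,0,0,0,0,0,0,-1]}}

```text
t: 7.28
tcp_pos: [0.4373, 0.3357, 0.1548]
tool_rot: [1.0, 0.0, 0.003, -0.002]
force: [-0.4, 0.7, -1.9]
finger_gap: 0.264
gripper_force: 39.4
```

Run:
```python
from h import *
a=manip.snapshot("wrist");save("w6",a["img"]);s=manip.sense();print(s["tcp_pos"],s["tool_rot"].round(4),s["force"],s["gripper_force"],s["finger_gap"])
z=s["tcp_pos"][2]-.032
meas(a,"bowl_lid",.012+z,1)
```

```text
[0.43643449 0.33515374 0.15313355] [ 1.0e+00 -0.0e+00  1.8e-03 -9.0e-04] [ 0.03347455 -0.03162073 -1.07331427] 39.38278900575824 0.256593719524866
bowl_lid 0.86 [208.9, 174.8, 220.0, 201.6] rect ((439.2112121582031, 334.05975341796875), (116.99004364013672, 113.98067474365234), 57.40943908691406) circ ((438.0669250488281, 335.2564697265625), 58.94389343261719) ell ((443.3038024902344, 335.1537170410156), (109.80268859863281, 111.83702087402344), 4.27464485168457)
```

View pics/w6.png

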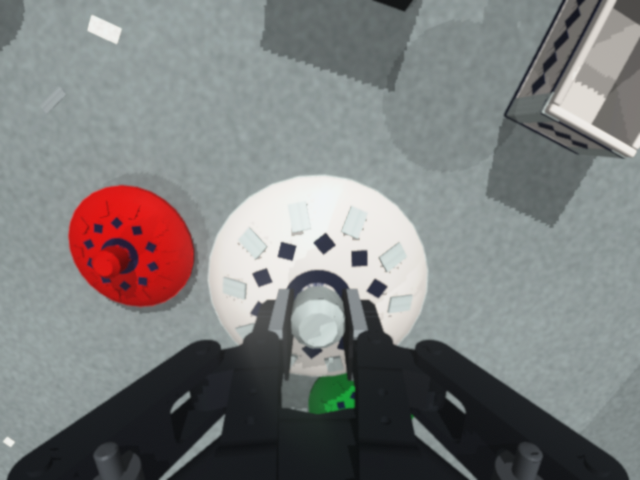

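The white lid is held level at (317,270). Carrying it to the bowl.

{"fn": "servo_tool", "kwargs": {"commands": [0.007,0.03,0,0,0,0,-1,0.013,0.055,0,0,0,0,-1,0.0165,0.069,0,0,0,0,-1,0.0165,0.069,0,0,0,0,-1,0.0165,0.069,0,0,0,0,-1,0.0165,0.069,0,0,0,0,-1,0.0165,0.069,0,0,0,0,-1,0.0165,0.069,0,0,0,0,-1,0.0165,0.069,0,0,0,0,-1,0.0165,0.069,0,0,0,0,-1,0.0165,0.069,0,0,0,0,-1,0.0165,0.069,0,0,0,0,-1]}}

```text
t: 8.38
tcp_pos: [0.527, -0.0543, 0.1498]
tool_rot: [1.0, -0.0, -0.002, -0.001]
force: [1.0, -0.1, -1.3]
finger_gap: 0.26
gripper_force: 39.5
```

{"fn": "servo_tool", "kwargs": {"commands": [0.012,0.055,0,0,0,0,-1,0.009,0.036,0,0,0,0,-1,0.005,0.02,0,0,0,0,-1,0,0,0,0,0,0,-1,0,0,0,0,0,0,-1,0,0,0,0,0,0,-1,0,0,0,0,0,0,-1]}}

```text
t: 8.97
tcp_pos: [0.5402, -0.1065, 0.151]
tool_rot: [1.0, 0.001, -0.001, -0.001]
force: [0.0, -0.7, -1.5]
finger_gap: 0.262
gripper_force: 39.5
```

Run:
```python
from h import *
s=manip.sense();print(s["tcp_pos"],s["tool_rot"].round(4),s["force"],s["gripper_force"])
a=manip.snapshot("top");save("t2",a["img"])
meas(a,"bowl",.068,2)
b=manip.snapshot("scene");meas(b,"bowl_lid",.133,2)
```

```text
[ 0.54019904 -0.10652327  0.15097018] [ 1.e+00  8.e-04 -8.e-04 -5.e-04] [ 0.01800204 -0.68072585 -1.48131706] 39.48897146503441
bowl 0.18 [434.2, 243.0, 25.9, 41.3] rect ((439.3603515625, -309.2939453125), (110.8716812133789, 78.42402648925781), 0.9018933176994324) circ ((439.61700439453125, -309.516845703125), 63.444889068603516) ell ((439.2544250488281, -309.3542785644531), (86.79125213623047, 128.6540069580078), 91.28203582763672)
bowl_lid 0.81 [410.0, 205.3, 37.8, 21.3] rect ((436.3433837890625, 308.6839599609375), (98.52056884765625, 100.98200225830078), 48.24523162841797) circ ((429.268798828125, 304.5766296386719), 57.78483581542969) ell ((433.74603271484375, 308.5386657714844), (90.78108978271484, 106.74683380126953), 87.18763732910156)
bowl_lid 0.59 [241.9, 197.9, 42.9, 29.7] rect ((547.317138671875, -103.54926300048828), (117.30244445800781, 115.93954467773438), 68.85311889648438) circ ((539.354248046875, -106.25151824951172), 68.12210845947266) ell ((547.8291625976562, -102.86473083496094), (109.73713684082031, 119.09481811523438), 117.57723236083984)
```

{"fn": "servo_tool", "kwargs": {"commands": [0.003,0.002,0.015,0,0,0,-1,0,0,0.02,0,0,0,-1,0,0,0.02,0,0,0,-1,0,0,0.02,0,0,0,-1,0,0,0.01,0,0,0,-1,0,0,0.006,0,0,0,-1,0,0,0,0,0,0,-1,0,0,0,0,0,0,-1,0,0,0,0,0,0,-1]}}

```text
t: 9.92
tcp_pos: [0.5429, -0.1095, 0.1061]
tool_rot: [1.0, -0.0, 0.0, 0.0]
force: [0.3, -0.5, -1.7]
finger_gap: 0.261
gripper_force: 39.5
```

{"fn": "servo_tool", "kwargs": {"commands": [0,0,0.004,0,0,0,-1,0,0,0.004,0,0,0,-1,0,0,0.003,0,0,0,-1,0,0,0,0,0,0,-1,0,0,0,0,0,0,-1]}}

```text
t: 10.33
tcp_pos: [0.5425, -0.1093, 0.1003]
tool_rot: [1.0, -0.0, -0.0, -0.0]
force: [-0.1, -0.0, -1.5]
finger_gap: 0.261
gripper_force: 39.5
```

{"fn": "servo_tool", "kwargs": {"commands": [-0.0014,-0.003,0,0,0,0,-1,0,0,0,0,0,0,-1,0,0,0.003,0,0,0,-1,0,0,0.003,0,0,0,-1,0,0,0.002,0,0,0,-1,0,0,0,0,0,0,-1,0,0,0,0,0,0,-1]}}

```text
t: 10.92
tcp_pos: [0.5418, -0.1078, 0.0961]
tool_rot: [1.0, -0.0, -0.0, -0.0]
force: [-0.1, 0.3, -1.5]
finger_gap: 0.262
gripper_force: 39.5
```

{"fn": "servo_tool", "kwargs": {"commands": [0,0,0.002,0,0,0,-1,0,0,0.002,0,0,0,-1,0,0,0.001,0,0,0,-1,0,0,0,0,0,0,-1,0,0,0,0,0,0,-1]}}

```text
t: 11.33
tcp_pos: [0.5419, -0.1078, 0.0938]
tool_rot: [1.0, -0.0, -0.0, -0.0]
force: [0.0, 1.0, -1.3]
finger_gap: 0.26
gripper_force: 39.5
```

No contact with the rim so far and the lip is inside the mouth. Lowering the rest in half-millimetre rows.

{"fn": "servo_tool", "kwargs": {"commands": [0,0,0.001,0,0,0,-1,0,0,0.001,0,0,0,-1,0,0,0.001,0,0,0,-1,0,0,0,0,0,0,-1,0,0,0,0,0,0,-1]}}

```text
t: 11.75
tcp_pos: [0.5419, -0.1078, 0.0923]
tool_rot: [1.0, -0.0, -0.0, -0.0]
force: [0.1, -0.5, -1.4]
finger_gap: 0.262
gripper_force: 39.5
```

{"fn": "servo_tool", "kwargs": {"commands": [0,0,0.001,0,0,0,-1,0,0,0,0,0,0,-1,0,0,0.0008,0,0,0,-1,0,0,0,0,0,0,-1,0,0,0,0,0,0,-1]}}

```text
t: 12.17
tcp_pos: [0.5419, -0.1078, 0.0921]
tool_rot: [1.0, -0.0, 0.0, 0.0]
force: [-2.0, 0.2, 5.1]
finger_gap: 0.263
gripper_force: 40.1
```

Contact came at z = 0.0921, exactly the seated height. Releasing.

{"fn": "servo_tool", "kwargs": {"commands": [0,0,0,0,0,0,-0.4,0,0,0,0,0,0,-0.3,0,0,0,0,0,0,-0.1,0,0,0,0,0,0,0.2,0,0,0,0,0,0,0.4,0,0,-0.005,0,0,0,0.4,0,0,-0.03,0,0,0,0.4,0,0,-0.06,0,0,0,0.4,0,0,-0.07,0,0,0,0.4,0,0,-0.07,0,0,0,0.4,0,0,-0.04,0,0,0,1,0,0,0,0,0,0,1]}}

```text
t: 13.17
tcp_pos: [0.5449, -0.109, 0.2343]
tool_rot: [1.0, 0.0, 0.005, 0.002]
force: [0.3, -0.3, -0.3]
finger_gap: 0.951
gripper_force: 0.0
```

Run:
```python
from h import *
s=manip.sense();print(s["tcp_pos"],s["force"],s["finger_gap"])
b=manip.snapshot("scene");img=b["img"]
save("s3",cv2.resize(img[190:300,180:330],None,fx=5,fy=5,interpolation=cv2.INTER_CUBIC))
```

```text
[ 0.54494799 -0.10897485  0.23429413] [ 0.31545951 -0.29012187 -0.2605372 ] 0.9511630528132238
```

View pics/s3.png

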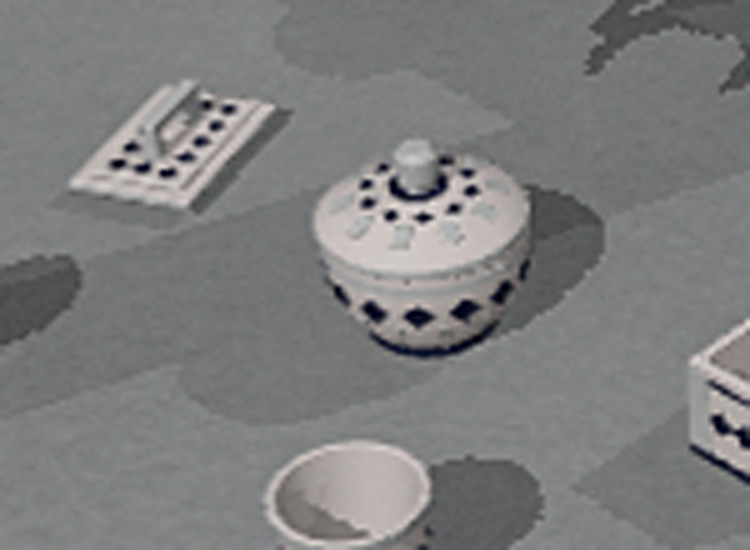

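The bowl lid sits home with an even rim. Now the oblong lid.

{"fn": "servo_tool", "kwargs": {"commands": [-0.03,0.065,0,0,0,-0.002,1,-0.034,0.076,0,0,0,0,1,-0.034,0.076,0,0,0,0,1,-0.034,0.076,0,0,0,0,1,-0.034,0.076,0,0,0,0,1,-0.028,0.062,0,0,0,0,1,0,0,0.06,0,0,0,1,0,0,0.06,0,0,0,1,0,0,0.06,0,0,0,1,0,0,0.06,0,0,0,1,0,0,0,0,0,0,1,0,0,0,0,0,0,1]}}

```text
t: 14.22
tcp_pos: [0.4455, -0.3227, 0.1066]
tool_rot: [1.0, 0.006, -0.002, -0.003]
force: [-0.2, -0.3, 0.0]
finger_gap: 0.998
gripper_force: 0.0
```

{"fn": "servo_tool", "kwargs": {"commands": [0,0,0,0,0,0,1,0,0,0,0,0,0,1]}}

```text
t: 14.38
tcp_pos: [0.4481, -0.3251, 0.1104]
tool_rot: [1.0, 0.006, 0.001, 0.001]
force: [-0.3, 0.6, 0.3]
finger_gap: 1.003
gripper_force: 0.0
```

Run:
```python
from h import *
a=manip.snapshot("wrist");save("w7",a["img"]);s=manip.sense();print(s["tcp_pos"],s["tool_rot"].round(4))
meas(a,"box_lid",.018,1)
```

```text
[ 0.44814262 -0.32513574  0.11068834] [1.     0.0064 0.0012 0.0014]
```

View pics/w7.png

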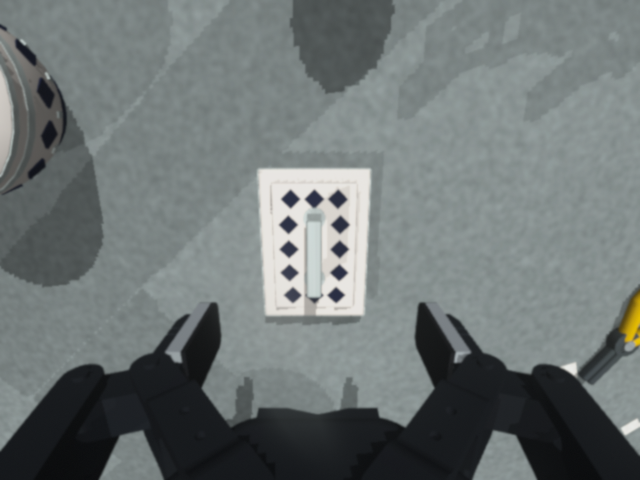

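The lid's plate corners are near (258,169), (371,169), (365,316) and (265,317), with the handle at (314,257). The detector missed it, so I'll fit the bright region instead.

Run:
```python
from h import *
a=manip.snapshot("wrist");s=manip.sense();print(s["tcp_pos"])
i=a["img"].astype(int);m=(i.min(2)>175).astype(np.uint8);m[:150]=0;m[335:]=0;m[:,:240]=0;m[:,390:]=0
m=cv2.morphologyEx(m,cv2.MORPH_OPEN,np.ones((3,3)))
c=max(cv2.findContours(m,0,1)[0],key=cv2.contourArea).reshape(-1,2);print(cv2.boundingRect(c))
print(cv2.minAreaRect((onz(a,c,.018)[:,:2]*1000).astype(np.float32)))
# handle
print(onz(a,[[314,220],[314,296]],.043))
```

```text
[ 0.44797304 -0.32498733  0.11060568]
(258, 168, 113, 147)
((446.6909484863281, -323.3485107421875), (112.72242736816406, 78.16654205322266), 0.6653420925140381)
[[ 0.47272499 -0.32341484  0.043     ]
 [ 0.41886965 -0.32387878  0.043     ]]
```

{"fn": "servo_tool", "kwargs": {"commands": [-0.0045,-0.003,0.05,0,0,0,0.2,0,0,0.05,0,0,0,0,0,0,0.04,0,0,0,-0.2,0,0,0.02,0,0,0,-0.2,0,0,0.012,0,0,0,-0.2,0,0,0.004,0,0,0,-0.2,0,0,0,0,0,0,-0.2,0,0,0,0,0,0,-0.2,0,0,0,0,0,0,-0.2]}}

```text
t: 15.28
tcp_pos: [0.4455, -0.3234, 0.022]
tool_rot: [1.0, 0.006, 0.001, 0.001]
force: [-0.0, -0.2, 0.6]
finger_gap: 0.4
gripper_force: 0.0
```

{"fn": "servo_tool", "kwargs": {"commands": [0,0,0,0,0,0,-0.4,0,0,0,0,0,0,-0.6,0,0,0,0,0,0,-0.75,0,0,0,0,0,0,-0.85,0,0,0,0,0,0,-1,0,0,0,0,0,0,-1,0,0,0,0,0,0,-1,0,0,0,0,0,0,-1]}}

```text
t: 15.95
tcp_pos: [0.4451, -0.323, 0.0214]
tool_rot: [1.0, 0.006, 0.0, 0.0]
force: [0.1, 0.7, 4.9]
finger_gap: 0.109
gripper_force: 39.7
```

Gripped. Lifting and turning to the box's yaw.

{"fn": "servo_tool", "kwargs": {"commands": [0,0,-0.004,0,0,0,-1,0,0,-0.01,0,0,0,-1,0,0,-0.02,0,0,0,-1,0,0,-0.05,0,0,0.007,-1,0,0,-0.06,0,0,0.007,-1,0,0,-0.06,0,0,0.007,-1,0,0,-0.06,0,0,0.009,-1,0,0,-0.05,0,0,0.009,-1,0,0,-0.026,0,0,0.009,-1,0,0,0,0,0,0.009,-1,0,0,0,0,0,0.009,-1,0,0,0,0,0,0,-1]}}

```text
t: 16.95
tcp_pos: [0.4447, -0.3226, 0.1919]
tool_rot: [0.98, -0.2, 0.0, 0.0]
force: [-0.3, 0.0, -1.1]
finger_gap: 0.106
gripper_force: 39.1
```

{"fn": "servo_tool", "kwargs": {"commands": [-0.004,-0.03,0,0,0,0,-1,-0.007,-0.055,0,0,0,0,-1,-0.009,-0.069,0,0,0,0,-1,-0.009,-0.069,0,0,0,0,-1,-0.009,-0.069,0,0,0,0,-1,-0.009,-0.069,0,0,0,0,-1,-0.009,-0.069,0,0,0,0,-1,-0.009,-0.069,0,0,0,0,-1,-0.009,-0.069,0,0,0,0,-1,-0.007,-0.055,0,0,0,0,-1,-0.004,-0.03,0,0,0,0,-1,0,0,0,0,0,0,-1]}}

```text
t: 17.95
tcp_pos: [0.5332, -0.0015, 0.1907]
tool_rot: [0.98, -0.197, -0.001, -0.001]
force: [-0.3, -0.6, -2.0]
finger_gap: 0.104
gripper_force: 39.2
```

{"fn": "servo_tool", "kwargs": {"commands": [0,0,0,0,0,0,-1,0,0,0,0,0,0,-1,0,0,0,0,0,0,-1]}}

```text
t: 18.2
tcp_pos: [0.5331, -0.0064, 0.1908]
tool_rot: [0.98, -0.2, -0.0, 0.0]
force: [0.3, 0.2, -1.9]
finger_gap: 0.105
gripper_force: 39.2
```

Run:
```python
from h import *
a=manip.snapshot("wrist");save("w8",a["img"]);s=manip.sense();print(s["tcp_pos"],s["tool_rot"].round(4),s["force"],s["gripper_force"],s["finger_gap"])
meas(a,"trinket_box",.060,1)
meas(a,"box_lid",s["tcp_pos"][2]-.004,1)
```

```text
[ 0.53323524 -0.00662258  0.19081826] [ 9.797e-01 -2.004e-01 -3.000e-04  1.000e-04] [-0.25761966 -0.95754564 -2.44972466] 39.22585308551788 0.10657410527221468
trinket_box 0.88 [107.9, 175.1, 121.6, 136.9] rect ((568.600341796875, 113.27783203125), (94.0937271118164, 119.740478515625), 67.41263580322266) circ ((568.4215087890625, 112.84024810791016), 74.40450286865234) ell ((570.0831909179688, 113.56210327148438), (103.66582489013672, 137.9799041748047), 58.36045455932617)
box_lid 0.75 [226.9, 182.0, 183.3, 213.9] rect ((534.9125366210938, -7.637321472167969), (79.45584869384766, 113.68241882324219), 66.7372817993164) circ ((540.1583862304688, -10.019583702087402), 63.186309814453125) ell ((547.1959838867188, -12.91512393951416), (83.7337875366211, 115.51913452148438), 67.11331939697266)
```

View pics/w8.png

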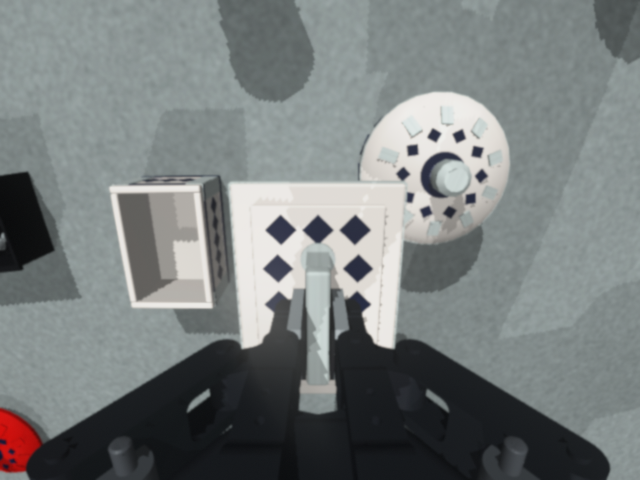

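The box mouth is clear at (170,245), and the seated bowl lid is unchanged. I'll take one sharper rim measurement from the corners.

Run:
```python
from h import *
a=manip.snapshot("wrist")
i=cv2.GaussianBlur(a["img"],(3,3),0).astype(int).min(2)
m=(i>185).astype(np.uint8);m[:165]=0;m[320:]=0;m[:,:100]=0;m[:,224:]=0
c=max(cv2.findContours(m,0,1)[0],key=cv2.contourArea).reshape(-1,2);print(cv2.boundingRect(c))
r=cv2.minAreaRect((onz(a,c,.06)[:,:2]*1000).astype(np.float32));print(r)
X=onz(a,[[111,187],[205,183],[213,306],[132,307]],.06)[:,:2];print(X.mean(0));print([ (np.linalg.norm(X[k]-X[k-1])*1e3).round(1) for k in range(4)],np.degrees(np.arctan2(*(X[0]-X[3])[::-1])),np.degrees(np.arctan2(*(X[1]-X[2])[::-1])))
s=manip.sense();t=s["tcp_pos"];print(t)
q=s["tool_rot"];from scipy.spatial.transform import Rotation as Ro
R=Ro.from_quat(q).as_matrix()
for b in([.5685,.1226],np.array(r[0])/1e3):
  off=R[:,0]*.001
  print((R.T@(np.r_[b,t[2]]-t-off)/.5).round(4))
```

```text
(109, 185, 103, 124)
((569.17578125, 123.65837097167969), (75.4059066772461, 112.46746063232422), 66.99028015136719)
[0.56909981 0.1208038 ]
[np.float64(110.6), np.float64(78.9), np.float64(111.4), np.float64(75.9)] -23.69999561350786 -25.26275695670995
[ 0.53347935 -0.00665553  0.19091902]
[-0.0391 -0.2652 -0.    ]
[-0.0387 -0.2677 -0.    ]
```

{"fn": "servo_tool", "kwargs": {"commands": [-0.005,-0.03,0,0,0,0,-1,-0.009,-0.06,0,0,0,0,-1,-0.01,-0.07,0,0,0,0,-1,-0.009,-0.065,0,0,0,0,-1,-0.006,-0.0415,0,0,0,0,-1,0,0,0.03,0,0,0,-1,0,0,0.05,0,0,0,-1,0,0,0.05,0,0,0,-1,0,0,0.03,0,0,0,-1,0,0,0.015,0,0,0,-1,0,0,0.01,0,0,0,-1,0,0,0,0,0,0,-1]}}

```text
t: 19.4
tcp_pos: [0.5677, 0.124, 0.0978]
tool_rot: [0.98, -0.2, -0.001, 0.0]
force: [0.1, 0.0, -1.5]
finger_gap: 0.103
gripper_force: 39.3
```

{"fn": "servo_tool", "kwargs": {"commands": [0,0,0.006,0,0,0,-1,0,0,0.006,0,0,0,-1,0,0,0,0,0,0,-1,0,0,0,0,0,0,-1,0,0,0,0,0,0,-1]}}

```text
t: 19.82
tcp_pos: [0.5681, 0.1245, 0.0929]
tool_rot: [0.98, -0.2, 0.0, -0.0]
force: [0.3, -0.0, -1.7]
finger_gap: 0.105
gripper_force: 39.3
```

Run:
```python
from h import *
from scipy.spatial.transform import Rotation as Ro
s=manip.sense();t=s["tcp_pos"];R=Ro.from_quat(s["tool_rot"]).as_matrix();print(t,s["force"],np.degrees(np.arctan2(R[1,0],R[0,0])))
print((R.T@(np.array([.5688,.1231,t[2]])-t-R[:,0]*.001)/.5).round(4))
```

```text
[0.56811696 0.12448931 0.09294207] [ 0.31743686 -0.04473571 -1.74640962] -23.044235238444934
[0.0003 0.002  0.    ]
```

{"fn": "servo_tool", "kwargs": {"commands": [0,0.002,0.003,0,0,0,-1,0,0,0.003,0,0,0,-1,0,0,0.003,0,0,0,-1,0,0,0.003,0,0,0,-1,0,0,0.003,0,0,0,-1,0,0,0.003,0,0,0,-1,0,0,0.003,0,0,0,-1,0,0,0.003,0,0,0,-1,0,0,0,0,0,0,-1,0,0,0,0,0,0,-1]}}

```text
t: 20.65
tcp_pos: [0.5673, 0.1235, 0.0803]
tool_rot: [0.98, -0.2, -0.0, 0.0]
force: [-1.1, -0.0, -2.1]
finger_gap: 0.102
gripper_force: 39.3
```

{"fn": "servo_tool", "kwargs": {"commands": [0,0,0.002,0,0,0,-1,0,0,0.002,0,0,0,-1,0,0,0.002,0,0,0,-1,0,0,0,0,0,0,-1,0,0,0,0,0,0,-1]}}

```text
t: 21.07
tcp_pos: [0.5674, 0.1236, 0.0773]
tool_rot: [0.98, -0.2, -0.0, 0.0]
force: [0.6, 0.0, -2.4]
finger_gap: 0.104
gripper_force: 39.3
```

{"fn": "servo_tool", "kwargs": {"commands": [0,0,0.002,0,0,0,-1,0,0,0.002,0,0,0,-1,0,0,0.002,0,0,0,-1,0,0,0,0,0,0,-1,0,0,0,0,0,0,-1]}}

```text
t: 21.48
tcp_pos: [0.5673, 0.1236, 0.0743]
tool_rot: [0.98, -0.2, -0.0, 0.0]
force: [-0.2, 0.1, -1.9]
finger_gap: 0.107
gripper_force: 39.3
```

{"fn": "servo_tool", "kwargs": {"commands": [0,0,0.001,0,0,0,-1,0,0,0,0,0,0,-1,0,0,0,0,0,0,-1]}}

```text
t: 21.73
tcp_pos: [0.5674, 0.1236, 0.0739]
tool_rot: [0.98, -0.2, 0.0, -0.0]
force: [0.1, 0.9, -1.8]
finger_gap: 0.103
gripper_force: 39.3
```

{"fn": "servo_tool", "kwargs": {"commands": [0,0,0.0008,0,0,0,-1,0,0,0,0,0,0,-1,0,0,0.0006,0,0,0,-1,0,0,0,0,0,0,-1,0,0,0,0,0,0,-1]}}

```text
t: 22.15
tcp_pos: [0.5674, 0.1236, 0.0734]
tool_rot: [0.98, -0.2, 0.0, -0.0]
force: [0.1, 0.6, 1.0]
finger_gap: 0.104
gripper_force: 39.5
```

Contact at z = 0.0734, the seated height. Releasing gently and rising.

{"fn": "servo_tool", "kwargs": {"commands": [0,0,0.0004,0,0,0,-0.78,0,0,0,0,0,0,-0.7,0,0,0,0,0,0,-0.5,0,0,0,0,0,0,-0.2,0,0,0,0,0,0,-0.1,0,0,-0.005,0,0,0,-0.1,0,0,-0.03,0,0,0,-0.1,0,0,-0.06,0,0,0,0,0,0,-0.07,0,0,0,0,0,0,-0.07,0,0,0,0,0,0,-0.04,0,0,0,0,0,0,0,0,0,0,0]}}

```text
t: 23.15
tcp_pos: [0.5708, 0.1238, 0.2161]
tool_rot: [0.98, -0.2, 0.006, -0.001]
force: [0.7, -0.0, -0.9]
finger_gap: 0.499
gripper_force: 0.0
```

{"fn": "servo_tool", "kwargs": {"commands": [-0.06,0,0,0,0,0,0,-0.06,0,0,0,0,0,0,-0.06,0,0,0,0,0,0,0,0,0,0,0,0,0,0,0,0,0,0,0,0,0,0,0,0,0,0,0]}}

```text
t: 23.65
tcp_pos: [0.4851, 0.1588, 0.2103]
tool_rot: [0.98, -0.2, 0.0, -0.0]
force: [-0.6, 0.3, 0.6]
finger_gap: 0.501
gripper_force: 0.0
```

Run:
```python
from h import *
a=manip.snapshot("wrist")["img"];b=manip.snapshot("scene")["img"]
c=cv2.resize(b[190:310,230:390],(533,400),interpolation=cv2.INTER_CUBIC)
save("fin",np.hstack([c,cv2.resize(a,(267,200))[np.r_[0:200,0:200]]]))
s=manip.sense();print(s["tcp_pos"],s["force"],s["gripper_force"],s["finger_gap"])
```

```text
[0.48589448 0.15848527 0.21039529] [0.59407991 0.1290026  0.15977263] 0.0 0.5020362749051002
```

View pics/fin.png

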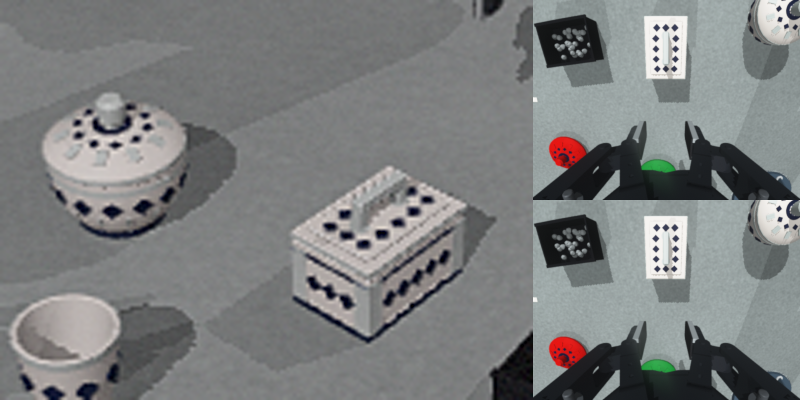

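Both lids sit evenly on their pots, bowl at (115,165) and box at (380,255), and the gripper is clear. Handing in.

```bash
python3 -c "
from station import manip
print(manip.sign_off())"
```

```text
the job is handed in; nothing more can be done
None
```

The job is handed in: the round lid is on the sugar bowl and the oblong lid is on the trinket box. Both made contact within about 0.1 mm of the expected seated height, and the final pictures show them level; the arm stopped moving at about 24 s, and the judge's verdict was not shown.

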